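# Load a board into the sprung finishing stand

## Robot

A 7-joint arm with a two-finger parallel gripper is mounted at the origin on the work surface. World frame = base frame: x ahead of the robot, y to its left, z up, the work surface at z = 0. Lengths are in m, angles in rad, forces in N, time in s.
With the tool pointing down it reaches from about 0.4 to 0.925 m from the base axis. Payload 5.6 kg.
Tool frame: the origin (TCP) lies on the centre line of the jaws, within the pads' length; the fingertips stand 14 mm ahead of it and the grasp point (between the pads) lies 5 mm behind it; z points along the fingers, y is the line along which they close (so a half turn about z gives the same grasp; the last joint's range is limited). The gripper opens to 85 mm and grips with 20 to 120 N. Pads are 22 mm wide; open, the fingers measure 114 mm over their backs; the gripper's body (76 mm by 85 mm) begins 54 mm behind the grasp point. The pads swing forward as they close: fully open they stand 13 mm farther back than shut.
Start: joints at [1.166, 0.468, -0.012, 1.603, 0.006, 1.071, -0.056], TCP at [0.23, -0.608, 0.245] pointing down, gripper open.
Joint ranges: [-2.53, 2.53], [-0.31, 2.02], [-1.57, 1.55], [0.28, 2.44], [-1.29, 4.43], [0.15, 1.84], [-2.92, 2.92]. Speed limits (rad/s): [2.57, 2.57, 3.14, 3.14, 3.14, 3.14, 3.14].

## Interface

Orientations are given as a 3x3 rotation matrix whose columns are the frame's x, y, z axes.
In Python, from rig import ctrl, camera, finish_job, recognise, masks_of gives the robot as it stands.
- The arm moves only by the tool apply_moves, never from a script. Its argument "plan" is one flat list of numbers, 7 for each row, row after row: the shift along the tool's x, y, z in m, then the turn, a rotation vector about the tool's x, y, z in rad, then the finger opening in m, from 0 to 0.0854. In form: [tx, ty, tz, ax, ay, az, hand, tx, ty, tz, ax, ay, az, hand, ...]. A call has 1 to 8 rows; each row is the pose to reach, as a shift and turn from the pose commanded when the call began, along the tool's axes at that moment; what a row does not reach only later rows make up. A row lasts 1/10 s, in which the tool goes at most 50 mm and 8.59 degrees, less where a joint would pass 70% of its speed; a pose out of reach is approached as far as the arm can. A call with a gripper value outside its range is refused whole. The fingers move at their own pace and stop on an object; "force" is the grip in N (left out, the last holds). Time passes only in rows, so rows that repeat a pose let the fingers close. It gives the time, the measured TCP pose, the force, the opening and the grip force at its end, in the units of the state.
- ctrl.get_state(): the state, without advancing time (a new reading comes with each control period).
- camera(name): name is "scene" or "side" or "wrist"; returns a dict with "pixels" (420x560x3 uint8, blue, green, red), "z_map" (420x560 float32, m along the optical axis (not along the pixel's ray), 0 where there is no reading), "fx", "fy", "cx", "cy" (pixels), "world_from_camera" (4x4, takes a point from camera to world coordinates). Camera axes: x right, y down, z forward; pixel columns grow to the right and rows downward; lengths in m; the calibration is good to about 2 mm. A picture is of the moment at which its call begins.
- finish_job(): hands the job in; it is judged then, once.
Trained networks look in a picture, given as the dict that the camera call returned (one of the last four; its "shot" number tells which), for a name from the list of things; names that differ only in an ending like _2 or _b are one class to them, and where a whole thing is asked for, a point or a joint stands for the part that bears it (a point fixed in the world has none). Each returns a list of dicts, best first, with "conf" (0 to 1); they miss things now and then, are a little off and sometimes report something else, mostly with a low value. They report only what shows in the picture. A call takes as long as a camera call. They do not tell look-alikes from the thing itself.
- recognise(picture, target): "point" ([x, y, z] in m, in world coordinates, good to about 4 mm: the middle of the surface that is visible of it).
- masks_of(picture, target): "pixels" (420x560 bool, what is visible of it).
The state is a dict: "clock": time; "qpos": joint angles; "qvel": joint speeds; "effort": joint torques, N m; "position": TCP position; "ee_rot": TCP orientation; "contact_force": force on the tool from outside, world axes, zero at the start; "wrist_torque": the same for the moment, N m; "gripper_width": opening from 0.0 (shut) to 1.0 (fully open); "grasp_force": force on a finger pad.
Only numpy, scipy, OpenCV 4.12 (cv2) and the standard library are available. Lean on these libraries where they do the work, as an engineer would, in place of code of your own. Each camera call takes 0.05 s, during which the arm holds its last target. There are 200 camera calls.

## Task

Take the tallest of the three boards out of the slotted rack and load it into the spring-loaded stand: press the leaning back plate away from the toe strip with it, slip its lower edge down into the gap, and let the plate close so that the board stands fully down between plate and strip, leaning flat against the plate and about centred along the strip. Leave the other boards, the tape roll and the sanding block where they are.

Things in the scene. Friction and masses are not known exactly. Their poses are not given: they have to be found in the camera images.
- board: the board to load: plain plywood, 100 wide x 150 tall x 12 mm thick, 90 to 180 g, standing on edge in one of the rack's three slots; the tallest of the three, both faces alike. Origin: centre of its underside; z up along its height, y along its width, x through its thickness. Its free top can be pinched across the thickness.
- rack: grey laminate rack, fixed, base 190 x 130 mm (x, y), its floor 10 mm above the bench. Origin: centre of underside. Three slots, 14.5 mm wide, run along rack y at rack x = -65, 0, +65 mm, between ribs whose tops are 50 mm above the bench. Boards stand on the rack floor, their x along rack x, up to 4 degrees off plumb.
- stand: steel stand, fixed: base x -170 to +50, y +-80 mm; its upper face, the floor the board stands on, is 12 mm above the bench. Origin: on the bench below the toe strip's inner face, midway along it; +x from back plate to strip (away from the robot, within 25 degrees). A loaded board leans back 15 degrees, top towards stand -x, lower front edge against the strip, back face flat on the plate.
- toe (a point): the toe strip: fixed on the stand, 150 mm long (along stand y), 14 mm thick (from stand x = 0 to +14 mm), top 34 mm above the bench, 22 mm above the stand's floor. This point: middle of the strip's inner upper edge.
- plate_top (a point): middle of the upper front edge of the sprung back plate (moves with it), about 90 mm above the bench: well above the strip, so the plate can be pressed with the board's back face while the board's lower edge is still above the strip. The plate is 130 mm wide; the board's top sticks out above it.
- carriage (a joint): travel of the sprung back plate, m: 0 closed (as found), 0.035 fully pressed back along stand -x. Its front face leans back 15 degrees (top to -x); at 0 its foot is at stand x = -3 mm, 16 mm above the bench. The spring pushes it shut with about 4 N at 0, 8 N at the end, lightly damped. About 0.009 with the board properly loaded.
- wide_board: bystander in the rack: plywood board 110 wide x 85 tall x 12 mm, origin at centre of underside
- narrow_board: bystander in the rack: plywood board 50 wide x 110 tall x 12 mm, origin at centre of underside
- tape_roll: bystander: roll of paper tape, 68 mm across, 25 mm high, lying between rack and stand, origin at centre of underside
- sanding_block: bystander: cork sanding block 70 x 40 x 25 mm, between rack and stand, origin at centre of underside
Not all that is in view belongs to the job. Leave any black or yellow look-alike of the board alone.

How it is judged:
On the way, in this order (a step that is already met when the one before it is completed fails the run):
1. the board is lifted clear of the rack (height (world z) of board above 0.055 m), for 0.1 s.
2. the back plate is pressed back, with the board over or in the gap (value of joint carriage above 0.006 m and horizontal distance between board and stand below 0.08 m), for 0.1 s.
At the end, for the whole second after the job is handed in: The board is at rest on the stand's floor (underside centre at most 6 mm above it), against the toe strip, parallel to it within 6 degrees, centred within 20 mm, leaning back 11 to 19 degrees, with the plate closed on it (carriage 6 to 12.5 mm) (x of board in the frame of stand between -0.013 and 0.001 m and y of board in the frame of stand between -0.02 and 0.02 m and z of board in the frame of stand between 0.01 and 0.018 m and angle between board's own z axis and vertical between 0.19 and 0.33 rad and angle between the y axis of board and the y axis of stand, either way round below 0.1 rad and value of joint carriage between 0.006 and 0.0125 m and linear speed of board below 0.02 m/s); the robot touches nothing.
It fails at once if another board is moved more than 30 mm (distance of any of wide_board, narrow_board from where it was at the start of the episode above 0.03 m).
It fails at once if the tape roll or the sanding block is moved more than 30 mm (distance of any of tape_roll, sanding_block from where it was at the start of the episode above 0.03 m).
It also fails if it takes over 40 s, if anything falls off the work surface, if the arm or the gripper's body presses on something with over 40 N, if the wrist force passes 120 N, or if a joint passes its speed limit or range.

## Working session

There is one attempt and no reset: what is moved stays moved. The work goes in short steps, Python scripts to look and compute and a tool call to move; the robot and the scene stay as the last step left them, time stands still between calls to the robot, and variables do not carry over. Pictures are saved under pics/ and viewed, at most 10 in all, crops included, and the job is handed in when it is done.

Besides the shell and the picture viewer there is one more tool, called after "Call:" in YAML: its name, and indented under it one key for each argument. apply_moves: Moves the arm, as the interface text tells. Its arguments: {"type":"object","properties":{"plan":{"type":"array"},"force":{"type":"number"}},"required":["plan"]}

```bash
mkdir -p pics; cat > h.py <<'E'
import numpy as np, cv2
from rig import ctrl, camera, finish_job, recognise, masks_of
np.set_printoptions(precision=4,suppress=True)
def cloud(p):
    z=p["z_map"];v,u=np.mgrid[:z.shape[0],:z.shape[1]]
    P=np.stack([(u-p["cx"])/p["fx"]*z,(v-p["cy"])/p["fy"]*z,z],-1)
    T=np.array(p["world_from_camera"]);W=P@T[:3,:3].T+T[:3,3]
    W[z<=0]=np.nan
    return W
E
cat > a.py <<'E'
from h import *
s=ctrl.get_state();print(s["position"],s["ee_rot"],s["clock"])
ims=[]
for n in ("scene","side"):
    p=camera(n);np.savez(f"{n}.npz",W=cloud(p),px=p["pixels"],T=p["world_from_camera"],f=[p["fx"],p["fy"],p["cx"],p["cy"]]);cv2.imwrite(f"pics/{n}0.png",p["pixels"])
    T=np.array(p["world_from_camera"]);print(n,T)
    for t in ("board","rack","stand","toe","plate_top","wide_board","narrow_board","tape_roll","sanding_block"):
        for d in recognise(p,t)[:3]:
            q=np.linalg.inv(T)@np.r_[d["point"],1];print(n,t,round(d["conf"],2),np.array(d["point"]),"px",int(q[0]/q[2]*p["fx"]+p["cx"]),int(q[1]/q[2]*p["fy"]+p["cy"]))
E
python3 a.py
```

```text
[ 0.2298 -0.6074  0.2443] [[ 0.9353  0.3539 -0.0007]
 [ 0.3539 -0.9353  0.0016]
 [-0.0001 -0.0018 -1.    ]] 0.0
scene [[ 0.4755  0.6007 -0.6426  1.2646]
 [ 0.8796 -0.3366  0.3361 -0.3255]
 [-0.0144 -0.7251 -0.6885  0.8814]
 [ 0.      0.      0.      1.    ]]
scene board 0.91 [0.5557 0.2443 0.1107] px 349 198
scene board 0.73 [0.3556 0.2766 0.0829] px 319 164
scene board 0.67 [0.3982 0.4118 0.0918] px 364 156
scene rack 0.68 [0.5783 0.2127 0.0261] px 341 230
scene rack 0.57 [ 0.5202 -0.2267  0.0289] px 180 276
scene stand 0.75 [ 0.5239 -0.2311  0.0258] px 179 279
scene toe 0.65 [0.626  0.2435 0.0774] px 363 224
scene toe 0.6 [ 0.5175 -0.2292  0.0283] px 179 276
scene plate_top 0.95 [ 0.519  -0.2178  0.0637] px 181 265
scene plate_top 0.16 [0.5004 0.2278 0.094 ] px 332 194
scene wide_board 0.91 [0.6266 0.2407 0.0758] px 362 225
scene wide_board 0.34 [0.4976 0.2252 0.0977] px 330 192
scene narrow_board 0.66 [0.4935 0.2281 0.0932] px 330 192
scene tape_roll 0.76 [0.4617 0.0128 0.0174] px 257 232
scene sanding_block 0.76 [0.6144 0.0037 0.0273] px 280 267
side [[-0.9921 -0.0957  0.0811  0.
[... 159 characters left out ...]
7
side board 0.85 [0.5437 0.2886 0.1267] px 237 269
side board 0.59 [0.3934 0.4348 0.1401] px 329 361
side rack 0.67 [0.5345 0.2708 0.011 ] px 247 305
side stand 0.85 [ 0.4793 -0.1876  0.0189] px 299 169
side toe 0.69 [ 0.4768 -0.1837  0.0183] px 299 170
side plate_top 0.81 [ 0.4984 -0.1886  0.039 ] px 292 162
side plate_top 0.68 [0.5369 0.2723 0.0111] px 246 306
side wide_board 0.7 [0.6085 0.2703 0.0835] px 204 274
side wide_board 0.69 [0.485  0.257  0.0889] px 275 274
side wide_board 0.66 [ 0.4785 -0.1861  0.0215] px 299 169
side narrow_board 0.8 [0.4843 0.2598 0.0887] px 276 275
side tape_roll 0.97 [0.4553 0.0261 0.0239] px 301 218
side sanding_block 0.86 [0.6015 0.0191 0.0265] px 239 210
```

```bash
python3 -c "
import cv2
a=cv2.imread('pics/scene0.png');b=cv2.imread('pics/side0.png')
cv2.imwrite('pics/s1.png',cv2.resize(a[100:340,110:430],None,fx=2.5,fy=2.5,interpolation=cv2.INTER_CUBIC))
cv2.imwrite('pics/s2.png',cv2.resize(b[120:400,170:430],None,fx=2.1,fy=2.1,interpolation=cv2.INTER_CUBIC))"
```

```text
(no output)
```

View pics/s1.png

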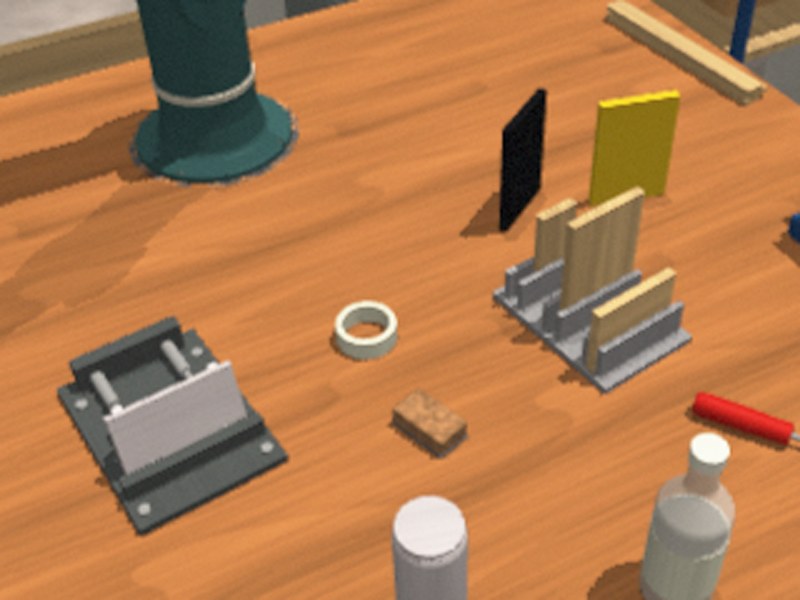

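View pics/s2.png

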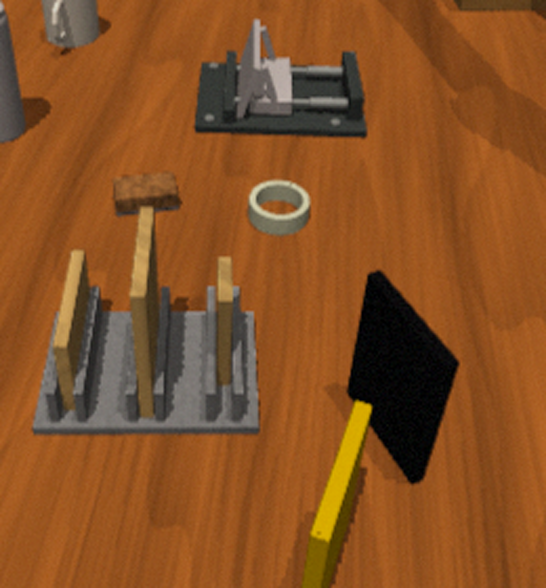

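Candidates (scene px): black board (319,164), yellow board (364,156), plywood in the rack at (330,192) narrow, (349,198) tall, (362,225) wide. I choose the tall plain plywood in the middle slot, at (349,198). In the s1 crop it is clearly the tallest. The stand is at (179,276), with the strip facing away from the robot.

```bash
cat > b.py <<'E'
from h import *
for n in ("scene","side"):
    d=np.load(n+".npz");W=d["W"];px=d["px"].astype(int)
    b,g,r=px[...,0],px[...,1],px[...,2]
    X,Y,Z=W[...,0],W[...,1],W[...,2]
    print(n,"table z",np.nanmedian(Z[(abs(X-.5)<.05)&(abs(Y-.1)<.04)]))
    # board: central column
    m=(abs(X-.55)<.06)&(abs(Y-.25)<.09)&(Z>.118)
    P=W[m];print("board top pts",len(P),P[:,2].max())
    for lo,hi in ((.118,.135),(.135,.152),(.152,.17)):
        Q=P[(P[:,2]>lo)&(P[:,2]<hi)]
        if len(Q)>8:
            c,s,a=cv2.minAreaRect(Q[:,:2].astype(np.float32));print(lo,len(Q),np.array(c),np.array(s),a,Q.mean(0), "dir",np.linalg.svd(Q[:,:2]-Q[:,:2].mean(0))[2][0])
    # stand
    m=(abs(X-.48)<.18)&(abs(Y+.2)<.17)&(Z>.007)&(Z<.12)
    lab=cv2.connectedComponents(m.astype(np.uint8))[1]
    k=np.bincount(lab[m]).argmax();P=W[lab==k]
    c,s,a=cv2.minAreaRect(P[:,:2].astype(np.float32));print("stand all",len(P),np.array(c),np.array(s),a)
    Q=P[P[:,2]<.018];c,s,a=cv2.minAreaRect(Q[:,:2].astype(np.float32));print("stand base",len(Q),np.median(Q[:,2]),np.array(c),np.array(s),a,cv2.boxPoints((c,s,a)))
    Q=P[P[:,2]>.085];print("plate top",len(Q),Q.mean(0),np.linalg.svd(Q[:,:2]-Q[:,:2].mean(0))[2][0]);
    q=P[P[:,2]>.055];v=np.linalg.svd(Q[:,:2]-Q[:,:2].mean(0))[2][0];t=q[:,:2]@v;print("plate ext",t.min(),t.max(),P[:,2].max(),"mid",(t.min()+t.max())/2)
    Q=P[(P[:,2]>.03)&(P[:,2]<.037)];Q=Q[Q[:,0]>.5]; print("strip",len(Q),cv2.minAreaRect(Q[:,:2].astype(np.float32)))
    # rack
    m=(abs(X-.55)<.16)&(abs(Y-.23)<.13)&(Z>.006)&(Z<.013)
    print("rack",cv2.minAreaRect(W[m][:,:2].astype(np.float32)))
E
python3 b.py
```

```text
scene table z -0.00038985959588416774
board top pts 484 0.16303517471538143
0.118 170 [0.5229 0.2486] [0.0748 0.104 ] 7.978726863861084 [0.548  0.2442 0.1259] dir [-0.1662 -0.9861]
0.135 144 [0.5565 0.2527] [0.0129 0.1026] 3.0476233959198 [0.5571 0.2468 0.1437] dir [ 0.1264 -0.992 ]
0.152 170 [0.5518 0.2513] [0.0158 0.1002] 8.118541717529297 [0.5536 0.2497 0.1581] dir [ 0.1442 -0.9895]
stand all 4512 [ 0.4744 -0.2225] [0.2224 0.1611] 5.622867107391357
stand base 1953 0.011718748053331618 [ 0.4744 -0.2225] [0.2224 0.1611] 5.622867107391357 [[ 0.3558 -0.1532]
 [ 0.3716 -0.3136]
 [ 0.5929 -0.2918]
 [ 0.5772 -0.1314]]
plate top 173 [ 0.509  -0.2202  0.0878] [ 0.105  -0.9945]
plate ext 0.2066734563891415 0.33637249254716245 0.09247313589750739 mid 0.271522974468152
strip 443 ((0.5347207188606262, -0.2164054960012436), (0.030494732782244682, 0.14951154589653015), 6.460761547088623)
rack ((0.5358476638793945, 0.24348187446594238), (0.22403499484062195, 0.13237082958221436), 8.092638969421387)
side table z 0.0026786986068572105
board top pts 594 0.16462238626794556
0.118 122 [0.5199 0.2522] 
[... 203 characters left out ...]
.2521] [0.0122 0.1011] 8.155485153198242 [0.5486 0.2582 0.1612] dir [-0.1395  0.9902]
stand all 2876 [ 0.4713 -0.2222] [0.2202 0.1637] 5.567811012268066
stand base 1361 0.014926352864099601 [ 0.4713 -0.2222] [0.2202 0.1637] 5.567811012268066 [[ 0.3538 -0.1514]
 [ 0.3697 -0.3144]
 [ 0.5889 -0.293 ]
 [ 0.573  -0.1301]]
plate top 106 [ 0.5049 -0.2135  0.0898] [-0.0953  0.9955]
plate ext -0.33212113674264815 -0.19974565874749065 0.09414766522029705 mid -0.2659333977450694
strip 112 ((0.5251555442810059, -0.21608784794807434), (0.039754465222358704, 0.15004010498523712), 5.683348178863525)
rack ((0.5480356216430664, 0.2643115520477295), (0.1899092197418213, 0.1703493595123291), 8.098389625549316)
```

```bash
cat > go.py <<'E'
import sys
from h import *
from scipy.spatial.transform import Rotation as Ro
def tool(yaw,tilt):
    c,s=np.cos(np.radians(yaw)),np.sin(np.radians(yaw));ct,st=np.cos(np.radians(tilt)),np.sin(np.radians(tilt))
    return np.array([[-s,c,0],[ct*c,ct*s,st],[st*c,st*s,-ct]]).T
def go(p,yaw,tilt,R0=None,p0=None):
    s=ctrl.get_state();R0=np.array(s["ee_rot"]) if R0 is None else R0;p0=np.array(s["position"]) if p0 is None else p0
    return R0.T@(np.array(p)-p0),Ro.from_matrix(R0.T@tool(yaw,tilt)).as_rotvec()
if __name__=="__main__":
    a=list(map(float,sys.argv[1:]));s=ctrl.get_state();print(s["clock"],s["position"],s["gripper_width"],s["contact_force"])
    p0=R0=None
    for i in range(0,len(a),5):
        print(*go(a[i:i+3],a[i+3],a[i+4],R0,p0))
E
python3 go.py .5 -.17 .32 8.1 0 .551 .2517 .24 8.1 0
```

```text
1.0 [ 0.23   -0.6079  0.2453] 0.9982142125689061 [-0.5225 -0.599  -0.1811]
[ 0.4075 -0.3141 -0.0747] [-0.      0.0001 -1.3504]
[ 0.6044 -0.6904  0.0053] [-0.      0.0001 -1.3504]
```

Call:
apply_moves:
  plan: [0.4075, -0.314, -0.075, 0, 0, -1.35, 0.05, 0.4075, -0.314, -0.075, 0, 0, -1.35, 0.05, 0.4075, -0.314, -0.075, 0, 0, -1.35, 0.05, 0.4075, -0.314, -0.075, 0, 0, -1.35, 0.05, 0.4075, -0.314, -0.075, 0, 0, -1.35, 0.05, 0.4075, -0.314, -0.075, 0, 0, -1.35, 0.05, 0.4075, -0.314, -0.075, 0, 0, -1.35, 0.05, 0.4075, -0.314, -0.075, 0, 0, -1.35, 0.05]
  force: 70

```text
clock: 1.8
position: [0.4385, -0.2693, 0.3037]
ee_rot: [[0.003, 1.0, 0.001], [1.0, -0.003, -0.001], [-0.001, 0.001, -1.0]]
contact_force: [0.6, -0.2, -0.1]
gripper_width: 0.586
grasp_force: 0.0
```

```bash
python3 go.py .551 .2517 .25 8.1 0
```

```text
1.8 [ 0.4385 -0.2693  0.3037] 0.5859730290334033 [ 0.6345 -0.2435 -0.0737]
[0.5214 0.1108 0.0533] [ 0.0005  0.001  -0.1445]
```

Call:
apply_moves:
  plan: [0.5215, 0.111, 0.053, 0, 0.001, -0.1445, 0.05, 0.5215, 0.111, 0.053, 0, 0.001, -0.1445, 0.05, 0.5215, 0.111, 0.053, 0, 0.001, -0.1445, 0.05, 0.5215, 0.111, 0.053, 0, 0.001, -0.1445, 0.05, 0.5215, 0.111, 0.053, 0, 0.001, -0.1445, 0.05, 0.5215, 0.111, 0.053, 0, 0.001, -0.1445, 0.05, 0.5215, 0.111, 0.053, 0, 0.001, -0.1445, 0.05, 0.5215, 0.111, 0.053, 0, 0.001, -0.1445, 0.05]

```text
clock: 2.6
position: [0.5245, 0.1192, 0.2635]
ee_rot: [[-0.134, 0.991, 0.001], [0.991, 0.134, 0.001], [0.001, 0.001, -1.0]]
contact_force: [0.3, 0.2, -0.2]
gripper_width: 0.587
grasp_force: 0.0
```

```bash
python3 go.py .551 .2517 .23 8.1 0
```

```text
2.6 [0.5245 0.1192 0.2635] 0.5874331047489988 [ 0.295   0.2198 -0.1869]
[0.1277 0.044  0.0336] [ 0.0009 -0.0006 -0.0067]
```

Call:
apply_moves:
  plan: [0.128, 0.044, 0.0335, 0.001, -0.001, -0.007, 0.05, 0.128, 0.044, 0.0335, 0.001, -0.001, -0.007, 0.05, 0.128, 0.044, 0.0335, 0.001, -0.001, -0.007, 0.05, 0.128, 0.044, 0.0335, 0.001, -0.001, -0.007, 0.05, 0.128, 0.044, 0.0335, 0.001, -0.001, -0.007, 0.05]

```text
clock: 3.1
position: [0.55, 0.2511, 0.2295]
ee_rot: [[-0.144, 0.99, -0.002], [0.99, 0.144, -0.001], [-0.0, -0.002, -1.0]]
contact_force: [0.1, -0.3, -0.2]
gripper_width: 0.584
grasp_force: 0.0
```

```bash
cat > c.py <<'E'
from h import *
p=camera("wrist");cv2.imwrite("pics/w1.png",p["pixels"]);W=cloud(p)
m=(abs(W[...,0]-.55)<.04)&(abs(W[...,1]-.25)<.08)&(W[...,2]>.15)&(W[...,2]<.17)
P=W[m];print(len(P),P[:,2].max(),cv2.minAreaRect(P[:,:2].astype(np.float32)),np.median(P,0))
for d in recognise(p,"board"): print(d)
E
python3 c.py; python3 go.py .551 .2517 .142 8.1 0
```

```text
2369 0.1618944207002476 ((0.5519430041313171, 0.25085240602493286), (0.011992715299129486, 0.10009615868330002), 8.438087463378906) [0.5512 0.257  0.1599]
{'point': [0.5526, 0.2605, 0.1622], 'conf': 0.98}
{'point': [0.3901, 0.3735, 0.0793], 'conf': 0.83}
{'point': [0.3557, 0.2805, 0.0946], 'conf': 0.74}
3.2 [0.5509 0.2488 0.2301] 0.5871943215832784 [-0.2349  0.5785  0.3392]
[0.003  0.0006 0.0881] [-0.0009  0.0012 -0.0007]
```

View pics/w1.png

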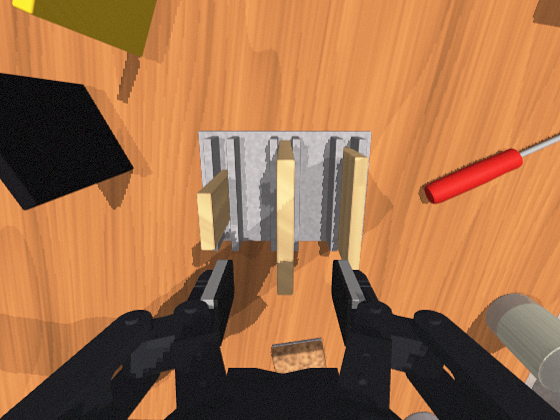

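The wrist view shows the tall plywood board at (286,215), between the fingers and clear of its neighbours at (212,215) and (355,205). Next I descend.

Call:
apply_moves:
  plan: [0.002, 0.001, 0.045, 0, 0, 0, 0.05, 0.002, 0.001, 0.088, 0, 0, 0, 0.05, 0.002, 0.001, 0.088, 0, 0, 0, 0.05, 0.002, 0.001, 0.088, 0, 0, 0, 0.05, 0.002, 0.001, 0.088, 0, 0, 0, 0.0, 0.002, 0.001, 0.088, 0, 0, 0, 0.0, 0.002, 0.001, 0.088, 0, 0, 0, 0.0, 0.002, 0.001, 0.088, 0, 0, 0, 0.0]

```text
clock: 4.0
position: [0.5523, 0.253, 0.1443]
ee_rot: [[-0.142, 0.99, 0.002], [0.99, 0.142, 0.001], [0.0, 0.003, -1.0]]
contact_force: [-0.7, -0.5, 6.9]
gripper_width: 0.127
grasp_force: 69.3
```

Call:
apply_moves:
  plan: [0, 0, 0, 0, 0, 0, 0.0, 0, 0, 0, 0, 0, 0, 0.0]

```text
clock: 4.2
position: [0.5523, 0.2529, 0.1443]
ee_rot: [[-0.142, 0.99, 0.002], [0.99, 0.142, 0.001], [0.0, 0.002, -1.0]]
contact_force: [-0.1, -1.3, 8.0]
gripper_width: 0.131
grasp_force: 69.3
```

Call:
apply_moves:
  plan: [0, 0, -0.02, 0, 0, 0, 0.0, 0, 0, -0.045, 0, 0, 0, 0.0, 0, 0, -0.09, 0, 0, 0, 0.0, 0, 0, -0.13, 0, 0, 0, 0.0, 0, 0, -0.13, 0, 0, 0, 0.0, 0, 0, -0.13, 0, 0, 0, 0.0]

```text
clock: 4.8
position: [0.5515, 0.2526, 0.2734]
ee_rot: [[-0.142, 0.99, 0.002], [0.99, 0.142, 0.0], [0.0, 0.002, -1.0]]
contact_force: [-0.3, -0.3, -1.2]
gripper_width: 0.127
grasp_force: 68.7
```

```bash
cat > d.py <<'E'
from h import *
from scipy.optimize import least_squares
# board pose in tool frame: fit box to masked cloud points
s=ctrl.get_state();R=np.array(s["ee_rot"]);p0=np.array(s["position"]);print(s["clock"],p0,s["grasp_force"],s["contact_force"])
for n in ("scene","side"):
    p=camera(n);W=cloud(p);M=masks_of(p,"board")
    Q=None
    for m in M:
        k=cv2.erode(m["pixels"].astype(np.uint8),np.ones((3,3)))>0
        P=W[k];P=P[~np.isnan(P[:,0])]
        L=(P-p0)@R
        if len(L) and np.linalg.norm(np.median(L,0)-[0,0,.06])<.08: Q=L;break
    if Q is None: print(n,"no",len(M));continue
    print(n,len(Q),"tool-frame min",np.percentile(Q,1,0),"max",np.percentile(Q,99,0))
    F=Q[(Q[:,2]>.03)&(Q[:,2]<.11)]
    A=np.c_[F[:,0],F[:,2],np.ones(len(F))];r=np.ones(len(F),bool)
    for _ in range(5):
        c=np.linalg.lstsq(A[r],F[r,1],rcond=None)[0];r=abs(A@c-F[:,1])<.004
    print("face y = a*x+b*z+c",c,r.mean())
    k=Q[:,1]
    e=[]
    for lo in np.arange(.02,.11,.02):
        h=Q[(Q[:,2]>lo)&(Q[:,2]<lo+.02)]
        if len(h)>5:e.append([lo,np.percentile(h[:,0],2),np.percentile(h[:,0],98)])
    print("edges",np.array(e))
    cv2.imwrite(f"pics/{n}_d{s['clock']:.1f}.png",p["pixels"])
E
python3 d.py
```

```text
4.8 [0.5515 0.2526 0.2734] 68.73613715171814 [-0.2518 -0.2852 -1.2042]
scene 1214 tool-frame min [-0.0517 -0.0022 -0.0157] max [0.0445 0.0077 0.1276]
face y = a*x+b*z+c [ 0.0023 -0.0015  0.0052] 0.9657064471879286
edges [[ 0.02   -0.05    0.0411]
 [ 0.04   -0.0503  0.0426]
 [ 0.06   -0.0509  0.0436]
 [ 0.08   -0.0508  0.0451]
 [ 0.1    -0.0509  0.0446]]
side 955 tool-frame min [-0.0329 -0.009  -0.0163] max [0.0497 0.0016 0.1269]
face y = a*x+b*z+c [ 0.05   -0.0023 -0.0084] 0.8082788671023965
edges [[ 0.02   -0.0066  0.0496]
 [ 0.04   -0.021   0.0493]
 [ 0.06   -0.0313  0.049 ]
 [ 0.08   -0.0195  0.049 ]
 [ 0.1    -0.0324  0.0488]]
```

```bash
python3 go.py .53 -.35 .31 5.7 0
```

```text
5.0 [0.5506 0.2519 0.2705] 0.12894207390631393 [ 0.5301 -0.4984 -1.2992]
[-0.5929 -0.106  -0.0386] [-0.0035  0.0009  0.0429]
```

Call:
apply_moves:
  plan: [-0.05, -0.009, -0.02, 0, 0, 0.043, 0, -0.593, -0.106, -0.038, -0.003, 0.001, 0.043, 0, -0.593, -0.106, -0.038, -0.003, 0.001, 0.043, 0, -0.593, -0.106, -0.038, -0.003, 0.001, 0.043, 0, -0.593, -0.106, -0.038, -0.003, 0.001, 0.043, 0, -0.593, -0.106, -0.038, -0.003, 0.001, 0.043, 0, -0.593, -0.106, -0.038, -0.003, 0.001, 0.043, 0, -0.593, -0.106, -0.038, -0.003, 0.001, 0.043, 0]

```text
clock: 5.8
position: [0.5367, -0.1456, 0.3019]
ee_rot: [[-0.099, 0.995, 0.0], [0.995, 0.099, 0.002], [0.002, 0.001, -1.0]]
contact_force: [1.5, 0.2, -0.1]
gripper_width: 0.13
grasp_force: 68.6
```

```bash
python3 go.py .53 -.35 .31 5.7 0
```

```text
5.8 [ 0.5367 -0.1456  0.3019] 0.12985755466338858 [ 1.5096  0.2192 -0.1278]
[-0.2027 -0.027  -0.0084] [ 0.0006 -0.0016  0.    ]
```

Call:
apply_moves:
  plan: [-0.203, -0.027, -0.008, 0, 0, 0, 0, -0.203, -0.027, -0.008, 0, 0, 0, 0, -0.203, -0.027, -0.008, 0, 0, 0, 0, -0.203, -0.027, -0.008, 0, 0, 0, 0, -0.203, -0.027, -0.008, 0, 0, 0, 0, -0.203, -0.027, -0.008, 0, 0, 0, 0]

```text
clock: 6.4
position: [0.5297, -0.3502, 0.3086]
ee_rot: [[-0.095, 0.995, -0.0], [0.995, 0.095, 0.003], [0.003, -0.0, -1.0]]
contact_force: [-0.4, 0.8, -1.1]
gripper_width: 0.128
grasp_force: 68.6
```

```bash
cat > e.py <<'E'
from h import *
p=camera("wrist");cv2.imwrite("pics/w2.png",p["pixels"]);W=cloud(p)
X,Y,Z=W[...,0],W[...,1],W[...,2]
m=(abs(X-.48)<.18)&(abs(Y+.2)<.17)&(Z>.006)&(Z<.12)
lab=cv2.connectedComponents(m.astype(np.uint8))[1];k=np.bincount(lab[m]).argmax();P=W[lab==k]
a=np.radians(5.7);xs=np.array([np.cos(a),np.sin(a),0]);ys=np.array([-np.sin(a),np.cos(a),0]);o=np.array([.5327,-.2164,0])
Q=P[P[:,2]<.018];c=cv2.minAreaRect(Q[:,:2].astype(np.float32));print("base",np.median(Q[:,2]),c,cv2.boxPoints(c))
L=np.c_[(P-o)@xs,(P-o)@ys,P[:,2]]
S=L[(L[:,2]>.03)&(L[:,2]<.038)&(L[:,0]>-.02)];print("strip",len(S),np.percentile(S,[1,50,99],axis=0))
for y in np.arange(-.08,.08,.02):
    h=S[(S[:,1]>y)&(S[:,1]<y+.02)]
    if len(h)>5:print(round(y,2),np.percentile(h[:,0],[2,50,98]))
T=L[L[:,2]>.086];print("platetop",len(T),np.percentile(T,[1,50,99],axis=0))
E
python3 e.py
```

```text
base 0.012132692646264098 ((0.474651038646698, -0.22650937736034393), (0.2202623337507248, 0.1550067961215973), 5.442532539367676) [[ 0.3577 -0.1598]
 [ 0.3724 -0.3141]
 [ 0.5916 -0.2932]
 [ 0.5769 -0.1389]]
strip 1753 [[-0.008  -0.0756  0.0307]
 [ 0.0069  0.0013  0.0339]
 [ 0.0146  0.0648  0.0375]]
-0.08 [-0.0074  0.0073  0.0148]
-0.06 [-0.0079  0.0068  0.0146]
-0.04 [-0.0079  0.0068  0.0142]
-0.02 [-0.008   0.0065  0.0138]
0.0 [-0.0079  0.0074  0.0146]
0.02 [-0.0081  0.006   0.0141]
0.04 [-0.0081  0.0067  0.0142]
0.06 [-0.0069  0.0076  0.0146]
platetop 1056 [[-0.0294 -0.0654  0.0862]
 [-0.025  -0.0033  0.0885]
 [-0.0207  0.0489  0.0909]]
```

View pics/w2.png

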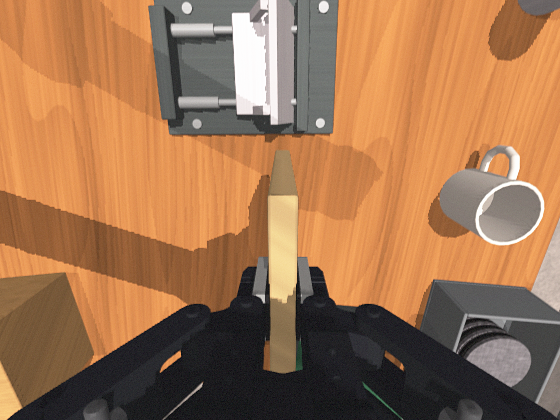

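```bash
cat > st.py <<'E'
import sys
from go import *
O=np.array([.533,-.217,0]);YW=5.7;a=np.radians(YW)
S=np.array([[np.cos(a),-np.sin(a),0],[np.sin(a),np.cos(a),0],[0,0,1]])
D=np.array([-.001,-.001,.134])
s=ctrl.get_state();R0=np.array(s["ee_rot"]);p0=np.array(s["position"])
print(s["clock"],p0,"F",s["contact_force"],s["gripper_width"],s["grasp_force"]); 
print("board in stand",S.T@(p0+R0@D-O),"tilt",np.degrees(np.arccos(-R0[2,2])))
a=list(map(float,sys.argv[1:]))
for i in range(0,len(a),4):
    R=tool(YW,a[i+3]);p=O+S@np.array(a[i:i+3])/1000-R@D
    d,r=go(p,YW,a[i+3]);print(a[i:i+4],d,r,p)
E
python3 st.py 30 0 80 15
```

```text
6.45 [ 0.5305 -0.3478  0.3091] F [ 0.0353  0.168  -1.0923] 0.1267865791097386 68.5544228553772
board in stand [-0.0164 -0.1305  0.1751] tilt 0.2013416150191079
[30.0, 0.0, 80.0, 15.0] [0.1306 0.0116 0.0998] [-0.2612 -0.0034 -0.001 ] [ 0.5292 -0.2164  0.2097]
```

Call:
apply_moves:
  plan: [0.05, 0.012, 0.01, -0.13, 0, 0, 0, 0.1, 0.012, 0.02, -0.261, -0.003, 0, 0, 0.131, 0.012, 0.04, -0.261, -0.003, 0, 0, 0.131, 0.012, 0.08, -0.261, -0.003, 0, 0, 0.131, 0.012, 0.1, -0.261, -0.003, 0, 0, 0.131, 0.012, 0.1, -0.261, -0.003, 0, 0, 0.131, 0.012, 0.1, -0.261, -0.003, 0, 0]

```text
clock: 7.15
position: [0.5305, -0.215, 0.2112]
ee_rot: [[-0.101, 0.961, 0.259], [0.995, 0.098, 0.025], [-0.001, 0.26, -0.966]]
contact_force: [0.3, 0.2, -0.5]
gripper_width: 0.131
grasp_force: 69.0
```

```bash
python3 st.py 22 0 50 15 -8 0 50 15 -24 0 50 15
```

```text
7.15 [ 0.5305 -0.215   0.2112] F [ 0.2749  0.2484 -0.4906] 0.13068155790940092 68.95490527153015
board in stand [0.0316 0.0011 0.0815] tilt 15.082777897844933
[22.0, 0.0, 50.0, 15.0] [-0.0012 -0.0173  0.0279] [0.0014 0.0009 0.0023] [ 0.5212 -0.2172  0.1797]
[-8.0, 0.0, 50.0, 15.0] [-0.0011 -0.0463  0.0201] [0.0014 0.0009 0.0023] [ 0.4914 -0.2201  0.1797]
[-24.0, 0.0, 50.0, 15.0] [-0.0011 -0.0617  0.016 ] [0.0014 0.0009 0.0023] [ 0.4755 -0.2217  0.1797]
```

Call:
apply_moves:
  plan: [-0.001, -0.017, 0.028, 0.001, 0.001, 0.002, 0, -0.001, -0.017, 0.028, 0.001, 0.001, 0.002, 0, -0.001, -0.032, 0.024, 0.001, 0.001, 0.002, 0, -0.001, -0.046, 0.02, 0.001, 0.001, 0.002, 0, -0.001, -0.052, 0.0185, 0.001, 0.001, 0.002, 0, -0.001, -0.057, 0.017, 0.001, 0.001, 0.002, 0, -0.001, -0.062, 0.016, 0.001, 0.001, 0.002, 0, -0.001, -0.062, 0.016, 0.001, 0.001, 0.002, 0]

```text
clock: 7.95
position: [0.4771, -0.2232, 0.1815]
ee_rot: [[-0.097, 0.96, 0.264], [0.995, 0.095, 0.023], [-0.003, 0.265, -0.964]]
contact_force: [5.1, 2.9, 1.0]
gripper_width: 0.123
grasp_force: 69.8
```

```bash
python3 d.py; python3 st.py -24 0 50 15 -14 0 16 15
```

```text
7.95 [ 0.4771 -0.2232  0.1815] 69.77668046951294 [5.1269 2.8537 1.01  ]
scene 2090 tool-frame min [-0.0476  0.0001 -0.0155] max [0.0468 0.0099 0.1283]
face y = a*x+b*z+c [-0.0028  0.0079  0.0053] 0.9798319327731092
edges [[ 0.02   -0.0465  0.0452]
 [ 0.04   -0.0462  0.0465]
 [ 0.06   -0.0456  0.0453]
 [ 0.08   -0.0456  0.0447]
 [ 0.1    -0.0456  0.0449]]
side 309 tool-frame min [-0.0104 -0.0026 -0.0197] max [0.0516 0.0061 0.1169]
face y = a*x+b*z+c [-0.054   0.002   0.0059] 0.9606741573033708
edges [[ 0.02   -0.008   0.0509]
 [ 0.04   -0.0085  0.0514]
 [ 0.06   -0.0053  0.0511]
 [ 0.08   -0.0094  0.0501]
 [ 0.1    -0.0009  0.0509]]
8.15 [ 0.4775 -0.2232  0.1814] F [5.1274 1.799  0.5285] 0.12747425207819507 69.7824776172638
board in stand [-0.0213 -0.0021  0.052 ] tilt 15.358558694579102
[-24.0, 0.0, 50.0, 15.0] [ 0.0016 -0.0023  0.0012] [ 0.0062  0.0032 -0.0007] [ 0.4755 -0.2217  0.1797]
[-14.0, 0.0, 16.0, 15.0] [ 0.0017 -0.0017  0.0366] [ 0.0062  0.0032 -0.0007] [ 0.4854 -0.2207  0.1457]
```

Call:
apply_moves:
  plan: [0.001, -0.002, 0.008, 0.006, 0.003, 0, 0, 0.002, -0.002, 0.016, 0.006, 0.003, 0, 0, 0.002, -0.002, 0.024, 0.006, 0.003, 0, 0, 0.002, -0.002, 0.03, 0.006, 0.003, 0, 0, 0.002, -0.002, 0.033, 0.006, 0.003, 0, 0, 0.002, -0.002, 0.033, 0.006, 0.003, 0, 0]

```text
clock: 8.75
position: [0.4847, -0.2215, 0.1491]
ee_rot: [[-0.098, 0.961, 0.259], [0.995, 0.095, 0.024], [-0.001, 0.26, -0.966]]
contact_force: [5.8, -0.5, 1.3]
gripper_width: 0.134
grasp_force: 69.8
```

```bash
python3 st.py -14 0 14 15 -7 0 14 15; python3 - <<'E'
from h import *
p=camera("scene");cv2.imwrite("pics/s3.png",cv2.resize(p["pixels"][170:330,110:270],None,fx=3.5,fy=3.5,interpolation=cv2.INTER_CUBIC))
E
```

```text
8.75 [ 0.4847 -0.2215  0.1491] F [ 5.7991 -0.4759  1.2907] 0.13401903258360176 69.81081962585449
board in stand [-0.0146 -0.0009  0.0194] tilt 15.082529930651816
[-14.0, 0.0, 14.0, 15.0] [ 0.0007 -0.0006  0.0054] [ 0.0014  0.0015 -0.0007] [ 0.4854 -0.2207  0.1437]
[-7.0, 0.0, 14.0, 15.0] [0.0007 0.0061 0.0072] [ 0.0014  0.0015 -0.0007] [ 0.4924 -0.22    0.1437]
```

View pics/s3.png

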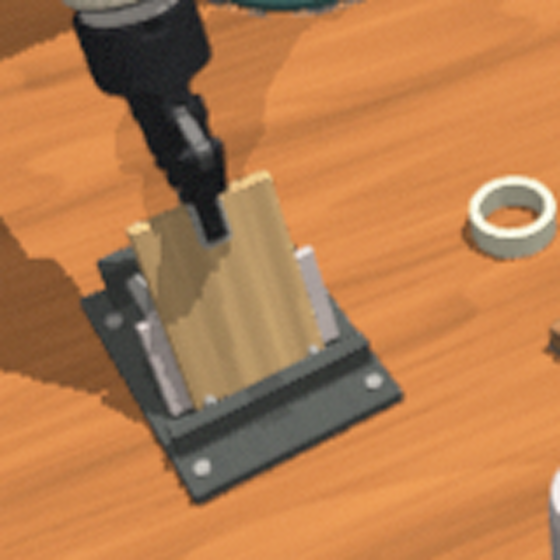

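The board's lower edge (about (255,390) in the crop) is behind the strip, in the gap and centred. Next I lower it to the floor.

Call:
apply_moves:
  plan: [0.001, -0.001, 0.002, 0, 0, 0, 0, 0.001, -0.001, 0.004, 0, 0, 0, 0, 0.001, -0.001, 0.0055, 0, 0, 0, 0, 0.001, -0.001, 0.0055, 0, 0, 0, 0]

```text
clock: 9.2
position: [0.4855, -0.2207, 0.1441]
ee_rot: [[-0.098, 0.961, 0.26], [0.995, 0.095, 0.024], [-0.002, 0.261, -0.965]]
contact_force: [5.7, 0.6, 4.1]
gripper_width: 0.129
grasp_force: 70.2
```

```bash
python3 st.py -14 0 13 15 -7 0 13.5 15
```

```text
9.2 [ 0.4855 -0.2207  0.1441] F [5.688  0.5914 4.073 ] 0.128748671631023 70.20838737487793
board in stand [-0.0135 -0.0003  0.0145] tilt 15.152784988324028
[-14.0, 0.0, 13.0, 15.0] [ 0.     -0.0005  0.0013] [ 0.0027  0.0024 -0.0006] [ 0.4854 -0.2207  0.1427]
[-7.0, 0.0, 13.5, 15.0] [0.     0.0064 0.0027] [ 0.0027  0.0024 -0.0006] [ 0.4924 -0.22    0.1432]
```

Call:
apply_moves:
  plan: [0, 0.002, 0.0006, 0, 0, 0, 0, 0, 0.004, 0.0011, 0, 0, 0, 0, 0, 0.006, 0.0017, 0, 0, 0, 0, 0, 0.0072, 0.002, 0, 0, 0, 0, 0, 0.0072, 0.002, 0, 0, 0, 0]

```text
clock: 9.7
position: [0.4916, -0.22, 0.1432]
ee_rot: [[-0.098, 0.961, 0.257], [0.995, 0.095, 0.024], [-0.001, 0.258, -0.966]]
contact_force: [4.3, -0.4, 7.1]
gripper_width: 0.128
grasp_force: 70.5
```

```bash
python3 st.py -6 0 13.5 15
```

```text
9.7 [ 0.4916 -0.22    0.1432] F [ 4.3421 -0.4497  7.0775] 0.128421290172407 70.47215223312378
board in stand [-0.0079 -0.      0.0135] tilt 14.979935063877669
[-6.0, 0.0, 13.5, 15.0] [-0.0002  0.0018  0.0005] [-0.0004  0.0014 -0.0011] [ 0.4934 -0.2199  0.1432]
```

Call:
apply_moves:
  plan: [0, 0.0015, 0, 0, 0, 0, 0, 0, 0.0015, 0, 0, 0, 0, 0.015, 0, 0.0015, 0, 0, 0, 0, 0.02, 0, 0.0015, 0, 0, 0, 0, 0.035, 0, 0.0015, 0, 0, 0, 0, 0.045, 0, 0.0015, 0, 0, 0, 0, 0.045, 0, 0.0015, 0, 0, 0, 0, 0.045]
  force: 20

```text
clock: 10.4
position: [0.4897, -0.2185, 0.141]
ee_rot: [[-0.098, 0.963, 0.251], [0.995, 0.094, 0.028], [0.003, 0.252, -0.968]]
contact_force: [0.1, -0.3, -0.0]
gripper_width: 0.525
grasp_force: 0.0
```

Call:
apply_moves:
  plan: [0, 0, -0.02, 0, 0, 0, 0.045, 0, 0, -0.05, 0, 0, 0, 0.045, 0, 0, -0.1, 0, 0, 0, 0.045, 0, 0, -0.12, 0, 0, 0, 0.045, 0, 0, -0.12, 0, 0, 0, 0.045]

```text
clock: 10.9
position: [0.4609, -0.2231, 0.2606]
ee_rot: [[-0.097, 0.962, 0.256], [0.995, 0.094, 0.023], [-0.002, 0.257, -0.966]]
contact_force: [0.5, -0.4, 0.0]
gripper_width: 0.528
grasp_force: 0.0
```

```bash
cat > f.py <<'E'
from h import *
from st import S,O,s
print(s["contact_force"],s["gripper_width"])
p=camera("scene");cv2.imwrite("pics/s4.png",cv2.resize(p["pixels"][170:330,110:270],None,fx=3.5,fy=3.5,interpolation=cv2.INTER_CUBIC))
W=cloud(p);m=masks_of(p,"board")
for k in m:
    P=W[cv2.erode(k["pixels"].astype(np.uint8),np.ones((3,3)))>0];P=P[~np.isnan(P[:,0])];L=(P-O)@S
    if len(L) and abs(np.median(L,0)[0])<.1:
        print(len(L),np.percentile(L,[1,50,99],axis=0));F=L[(L[:,2]>.045)&(L[:,2]<.14)]
        c=np.linalg.lstsq(np.c_[F[:,1:],np.ones(len(F))],F[:,0],rcond=None)[0];print("x=a y+b z+c",c,"lean",np.degrees(np.arctan(-c[1])),"front x at z=.015",c[1]*.015+c[2]);break
E
python3 f.py
```

```text
10.9 [ 0.4609 -0.2231  0.2606] F [ 0.5208 -0.4376  0.0206] 0.5278573148622098 0.0
board in stand [-0.0389 -0.0003  0.1309] tilt 14.8844120396529
[ 0.5208 -0.4376  0.0206] 0.5278573148622098
1832 [[-0.0397 -0.0455  0.035 ]
 [-0.0228 -0.001   0.1008]
 [-0.0046  0.0457  0.1592]]
x=a y+b z+c [-0.0017 -0.2654  0.0038] lean 14.863286847117548 front x at z=.015 -0.000142991438924725
```

View pics/s4.png

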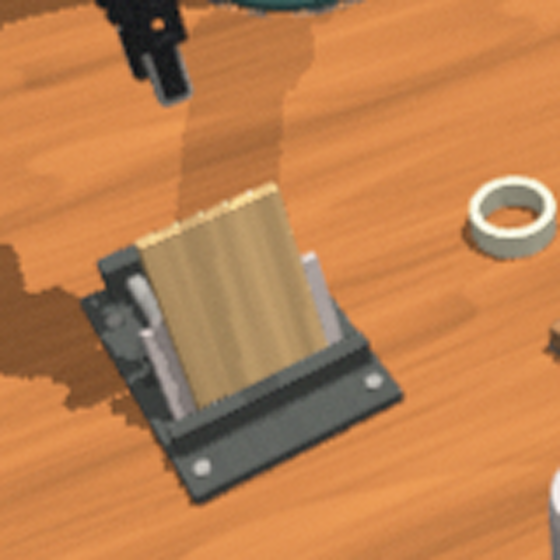

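The board stands between plate and strip, with its lower edge at (265,390) in the crop. It leans 14.9°, its front face meets the strip at x≈0, it is centred within about 1 mm, and the gripper is clear of it.

```bash
python3 -c "
from rig import finish_job
print(finish_job())"
```

```text
the job is handed in; nothing more can be done
None
```

The tall plywood board is loaded in the stand: fully down, against the toe strip, leaning 14.9° and centred to about 1 mm. I handed the job in at about 11 s; the hand-in returned no verdict.

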